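Hold a control box home in the drilling jig

ROBOT

A 6-joint arm with a two-finger parallel gripper is mounted at the origin on the work surface. World frame = base frame: x ahead of the robot, y to its left, z up, the work surface at z = 0. Lengths are in m, angles in rad, forces in N, time in s.
With the tool pointing down it reaches from about 0.25 to 0.725 m from the base axis. Payload 4 kg.
Tool frame: the origin (TCP) lies where the fingers leave the gripper's body, on its centre line; the fingertips stand 73 mm ahead of it and the grasp point (between the pads) lies 54 mm ahead of it (bot.tips_ahead is the z of the fingertips in the tool frame, in m); z points along the fingers, y is the direction in which the jaws open and shut (so a half turn about z gives the same grasp; the last joint's range is limited). The gripper opens to 85 mm and grips with 20 to 120 N. Pads are 22 mm wide; open, the fingers measure 114 mm over their backs; the gripper's body (76 mm by 85 mm) begins 54 mm behind the grasp point. The pads swing forward as they close: fully open they stand 13 mm farther back than shut.
Start: joints at [1.305, 0.241, 0.005, 1.335, 0, 1.571], TCP at [0.131, 0.482, 0.304] pointing down, gripper open.
Joint ranges: [-2.72, 2.72], [-1.05, 1.87], [-1.09, 1.28], [-1.99, 2.15], [-1.42, 1.44], [-3.14, 3.14]. Speed limits (rad/s): [2.79, 2.79, 3.14, 3.14, 3.14, 3.14].

INTERFACE

Orientations are given as a unit quaternion [x, y, z, w].
In Python, from workcell import readout, camera, get_calibration, order, bot gives the robot as it stands.
- The arm moves only by the tool send_rows, never from a script. Its argument "moves" is a list of rows, each a list of 3 entries, a list of its own where there are three numbers: the shift along the tool's x, y, z in mm, then the turn, a rotation vector about the tool's x, y, z in rad, then the finger opening in mm, from 0 to 85.4. In form: [[[dx, dy, dz], [ax, ay, az], grip], ...]. A call has 1 to 12 rows; each row is the pose to reach, as a shift and turn from the pose measured when the call began, along the tool's axes at that moment; what a row does not reach only later rows make up. A row lasts 1/12 s, in which the tool goes at most 41.7 mm and 7.16 degrees, less where a joint would pass 70% of its speed; a pose out of reach is approached as far as the arm can. A call with a gripper value outside its range is refused whole. The fingers move at their own pace and stop on an object; the grip force is fixed at half the most. Time passes only in rows, so rows that repeat a pose let the fingers close. It gives the time, the measured TCP pose, the force and the opening at its end, in the units of the state.
- readout.get_obs(): the state, without advancing time (a new reading comes with each control period).
- camera(name): name is "scene" or "top" or "wrist"; returns the picture (384x512x3 uint8, red, green, blue); there is no depth.
- get_calibration(name): a dict with "fx", "fy", "cx", "cy" (pixels), "R" (3x3) and "t" (3): a world point X has camera coordinates R X + t. Camera axes: x right, y down, z forward; pixel columns grow to the right and rows downward; lengths in m; the calibration is good to about 2 mm. A picture is of the moment at which its call begins: read the wrist's pose just before it. get_calibration takes no time and is no camera call; for the wrist camera it gives the pose at the moment of the call.
- order.job_done(): hands the job in, once; it reports no verdict.
The state is a dict: "clock": time; "joint_pos": joint angles; "joint_vel": joint speeds; "tau": joint torques, N m; "eef_pos": TCP position; "tool_rot": TCP orientation; "ft_force": force on the tool from outside, world axes, zero at the start; "ft_torque": the same for the moment, N m; "grip_width": finger opening in m.
Only numpy, scipy, OpenCV 4.12 (cv2) and the standard library are available. Lean on these libraries where they do the work, as an engineer would, in place of code of your own. Each camera call takes 0.05 s, during which the arm holds its last target. There are 200 camera calls.

TASK

The grey-lidded control box is next to be drilled. Put it on the steel base of the drilling jig, lid up and with its black cable gland at the open end, slide it under the blue drill-bush arm, and press it firmly into the corner so that it lies flat on the base and flush against the long side fence and the end stop at the same time. Finish while still holding it pressed there with the gripper, ready for a workmate to drill; leave the finished box with the yellow lid and the other things on the bench where they are.

Things in the scene. Friction and masses are not known exactly. Their poses are not given: they have to be found in the camera images.
- blank_box: the control box to be drilled: closed die-cast aluminium box, plain grey lid, 120 (its x) x 52 (its y) x 42 mm high, 0.2 to 0.35 kg. Origin at the centre of its underside, z up through the lid. A round black cable gland (25 mm across, axis 19 mm above the underside) stands 25 mm out of its -x end; its plain +x end goes to the end stop
- finished_box: bystander: a finished box of the same size and gland, with a yellow lid and a red mushroom button that stands 24 mm above the lid. Origin at the centre of its underside. Stays where it is
- jig: drilling jig, fixed to the bench, turned up to 20 degrees: blackened steel base plate 220 (its x) x 130 (its y) x 12 mm thick, ground smooth so that parts slide easily, origin at the centre of its underside. Its -x end and -y side are open; at the +x end stands a blue post, 30 x 44 mm, that carries the blue arm
- jig_corner (a point): corner of the jig, on the base plate's top (12 mm above the bench), where the planes of the two fence faces meet; axes of the jig: x runs into the end stop, y into the side fence, z up. The base plate reaches 175 mm from here in -x. A box that is home has its origin 60 mm in -x and 26 mm in -y from here, its axes parallel to these
- bush (a point): centre of the steel drill bush, at the top face of the blue arm (58 mm above the base plate's top; bush rim 61, screw heads 62 mm). The arm is 34 mm wide, 10 mm thick, its underside 48 mm above the base plate; it points in jig -x and reaches 34 mm over the work from the face of the end stop, centred 26 mm from the face of the side fence
- side_fence: long side fence of bright steel, fixed to the jig: 150 (jig x) x 14 (jig y) mm, only 10 mm high, so that fingers can pass over it; origin at the centre of its underside, on the base plate's top. Its face looks to jig -y. It runs from 12 mm to 162 mm in -x from the corner
- end_stop: end stop of bright steel, fixed to the jig under the blue arm: 12 (jig x) x 36 (jig y) x 20 mm high; origin at the centre of its underside, on the base plate's top. Its face looks to jig -x; it is centred on the line 26 mm from the side fence
- screwdriver: bystander: blue-handled screwdriver, 190 mm long, lying on the bench
- pliers: bystander: pliers with blue grips, 180 mm long, lying on the bench
- contactor: bystander: grey and white contactor, 75 x 45 x 86 mm, loose on the bench
- breakers: bystander: white two-pole circuit breaker, 80 x 36 x 75 mm, loose on the bench
- terminal_strip: bystander: white screw terminal strip, 72 x 18 x 18 mm, loose on the bench
- screw_tray: bystander: blue tray of brass screws, 110 x 85 x 28 mm
- cordless_drill: bystander: blue cordless drill lying on its side, about 290 x 200 x 62 mm
Things that resemble listed ones, but are neither listed nor needed, are in the scene too. There is more than one size of the blank_box; the job needs the larger.

How it is judged:
By the outcome, as a careful person would: the job done as asked, in the order asked, and still so for the second after the job is handed in, while the arm keeps its last pose, push and grip.
It also fails if it takes over 53 s, if anything falls off the work surface, if the arm or the gripper's body presses on something with over 40 N, if the wrist force passes 120 N, or if a joint passes its speed limit or range.

## Working session

There is one attempt and no reset: what is moved stays moved. The work goes in short steps, Python scripts to look and compute and a tool call to move; the robot and the scene stay as the last step left them, time stands still between calls to the robot, and variables do not carry over. Pictures are saved under pics/ and viewed, about 8 in all and at most 12, crops included, and the job is handed in when it is done.

Besides the shell and the picture viewer there is one more tool, called after ">>>" as a command line: name --argument value ..., lists and objects as JSON in quotes. send_rows: Moves the arm, as the interface text tells. Its arguments: {"type":"object","properties":{"moves":{"type":"array","items":{"type":"array"}}},"required":["moves"]}

```bash
mkdir -p pics; ls; python3 - <<'E'
from workcell import readout, camera, get_calibration, order, bot
import cv2
for n in ("scene","top"):
    im=camera(n); cv2.imwrite(f"pics/{n}0.png",cv2.resize(im[:,:,::-1],(800,600),interpolation=cv2.INTER_CUBIC)); cv2.imwrite(f"pics/{n}_raw.png",im[:,:,::-1])
    print(get_calibration(n))
o=readout.get_obs();print(o)
E
```

```text
pics
{'fx': 364.0530792828148, 'fy': 364.0530792828148, 'cx': 258.7492144082377, 'cy': 195.57747928925608, 'R': array([[-0.5744789 ,  0.81851704,  0.00196017],
       [ 0.57294646,  0.40383233, -0.71319829],
       [-0.58455654, -0.4085943 , -0.7009596 ]]), 't': array([ 0.30253065, -0.17651038,  1.37323455])}
{'fx': 360.147958280126, 'fy': 360.147958280126, 'cx': 247.8772865066018, 'cy': 191.67634567797535, 'R': array([[-0.0044546 , -0.99994753,  0.00922422],
       [-0.99526653,  0.00353786, -0.09711856],
       [ 0.09708083, -0.00961318, -0.99523007]]), 't': array([-0.06922799,  0.47097604,  1.3331464 ])}
{'clock': 0.1, 'joint_pos': array([ 1.30498036e+00,  2.41357456e-01,  3.88089250e-03,  1.33520868e+00,
       -4.15708855e-06,  1.57080135e+00]), 'joint_vel': array([-6.09007244e-04, -2.86941271e-03,  2.08607052e-03, -1.88117583e-04,
        8.54347489e-06,  1.13775284e-03]), 'tau': array([-8.75470414e-05, -3.73137403e+01,  2.53010309e+01,  1.08617722e-02,
        6.48472934e-06,  7.09457538e-06]), 'eef_pos': array([0.13123851, 0.4820322 , 0.30310033]), 'tool_rot': array([ 1.32519465e-01,  9.91179953e-01, -9.36405098e-04, -1.23094318e-04]), 'ft_force': array([ 0.24762289, -1.11548997,  0.30127891]), 'ft_torque': array([ 0.02645314,  0.01664249, -0.01004791]), 'grip_width': 0.08506659772532296}
```

View pics/top0.png

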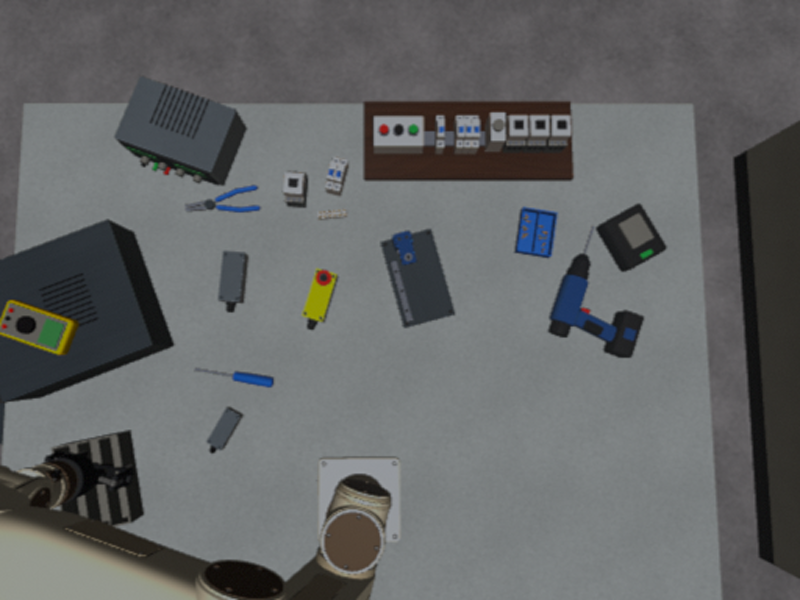

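View pics/scene0.png

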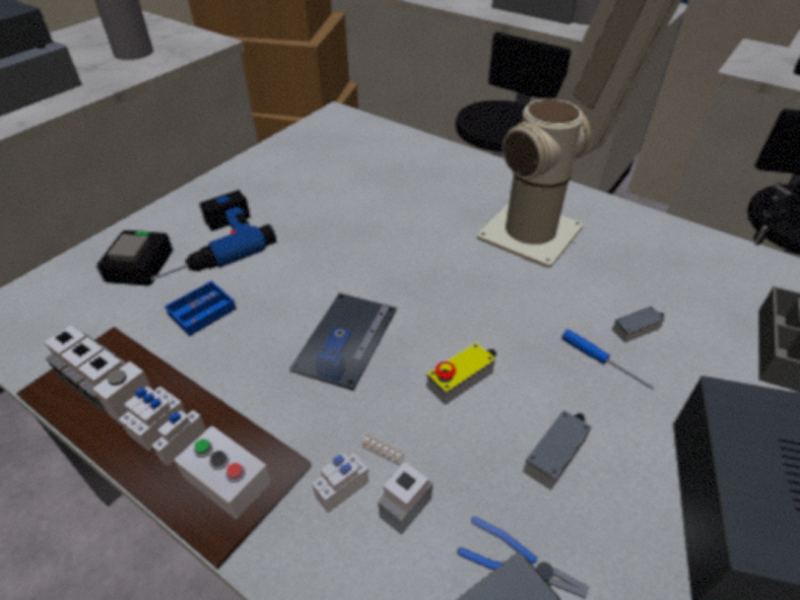

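The top view shows the larger grey box at about (232,278) with its gland toward the robot, the smaller one at (225,428), and the jig at (417,278) with its post at the far left end. I'll enlarge the box and the jig.

```bash
python3 - <<'E'
import cv2,numpy as np
im=cv2.imread('pics/top_raw.png')
a=im[145:217,122:172]; b=im[142:214,240:295]
f=lambda c:cv2.convertScaleAbs(cv2.resize(c,None,fx=7.5,fy=7.5,interpolation=cv2.INTER_CUBIC),alpha=1.8,beta=-20)
o=np.hstack([f(a),f(b)]);print(o.shape);cv2.imwrite('pics/crop1.png',o)
E
```

```text
(540, 787, 3)
```

View pics/crop1.png

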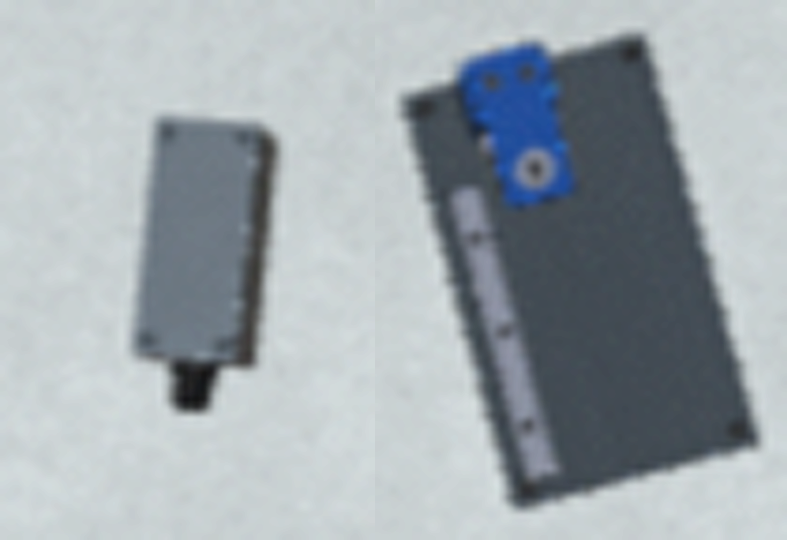

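```bash
cat > h.py <<'E'
import numpy as np
from workcell import get_calibration
def w(px,z,c):
    d=np.linalg.inv(c['R'])@np.array([(px[0]-c['cx'])/c['fx'],(px[1]-c['cy'])/c['fy'],1]); o=-c['R'].T@c['t']
    return o+d*(z-o[2])/d[2]
def rect(P,L,W):  # order: (+x,+y),(+x,-y),(-x,-y),(-x,+y)
    P=np.array(P)[:,:2]; c=P.mean(0); v=(P[0]-P[3]+P[1]-P[2])/2; u=(P[0]-P[1]+P[3]-P[2])/2
    return c.round(4),np.degrees(np.arctan2(v[1],v[0])).round(2),np.degrees(np.arctan2(-u[0],u[1])).round(2),np.linalg.norm(v)*1e3,np.linalg.norm(u)*1e3
def pix(X,c):
    q=c['R']@np.array(X)+c['t']; return np.array([c['fx']*q[0]/q[2]+c['cx'],c['fy']*q[1]/q[2]+c['cy']])
E
python3 - <<'E'
from h import *
c=get_calibration('top')
B=[w((u/7.5+122-.5+.07,v/7.5+145-.43),.042,c) for u,v in[(158,120),(262,126),(240,361),(136,355)]]
j=lambda u,v,z:w(((u-375)/7.5+240-.43,v/7.5+142-.43),z,c)
J=[j(*p,.012) for p in[(403,97),(642,36),(757,442),(518,505)]]
print(rect(B,120,52)); r=rect(J,220,130);print(r)
a=np.radians((r[1]+r[2])/2);R=np.array([[np.cos(a),-np.sin(a)],[np.sin(a),np.cos(a)]])
for p in[(478,187,.022),(556,472,.022),(535,170,.073),(520,207,.07),(574,190,.07)]:print((R.T@(j(*p)[:2]-r[0])*1e3).round(1))
E
```

```text
(array([0.5266, 0.2999]), np.float64(-4.02), np.float64(-3.52), np.float64(117.8424283917184), np.float64(51.61151060129599))
(array([ 0.5264, -0.1439]), np.float64(15.13), np.float64(14.45), np.float64(216.4548292422238), np.float64(125.89728839000666))
[52.2 39.7]
[-97.3  39.7]
[45.2 14.1]
[29.9 25.7]
[31.2 -1.9]
```

The crop shows the box lid corners, the base-plate corners, the fence face and the bush. They agree with the given sizes: box at (0.527, 0.300), yaw −3.8°; jig yaw 14.8°, corner near (0.579, −0.089). Next I'll go above the box.

```bash
cat >> h.py <<'E'
from scipy.spatial.transform import Rotation as Ro
def go(p,yaw,o=None):
    "shift (tool mm) and rotvec to reach TCP p, tool down, tool y axis at yaw+90 deg (world)"
    from workcell import readout
    o=o or readout.get_obs(); Rt=Ro.from_quat(o['tool_rot'])
    a=np.radians(yaw); y=np.array([-np.sin(a),np.cos(a),0]); z=np.array([0,0,-1.]); x=np.cross(y,z)
    T=Ro.from_matrix(np.c_[x,y,z])
    print('shift',(Rt.inv().apply(np.array(p)-o['eef_pos'])*1e3).round(1),'turn',(Rt.inv()*T).as_rotvec().round(4),'joints',o['joint_pos'].round(2),'F',o['ft_force'].round(1))
E
python3 - <<'E'
from h import *
go((.522,.300,.24),-3.8)
E
```

```text
shift [-424.9  -72.9   63.2] turn [-0.0019 -0.0002 -0.1995] joints [ 1.3   0.24  0.    1.34 -0.    1.57] F [ 0.2 -1.1  0.3]
```

>>> send_rows --moves '[[[-39, -7, 5], [0, 0, -0.018], 85], [[-78, -14, 11], [0, 0, -0.036], 85], [[-117, -20, 17], [0, 0, -0.055], 85], [[-156, -27, 23], [0, 0, -0.073], 85], [[-195, -34, 29], [0, 0, -0.092], 85], [[-234, -40, 35], [0, 0, -0.11], 85], [[-273, -47, 41], [0, 0, -0.128], 85], [[-312, -54, 46], [0, 0, -0.146], 85], [[-350, -60, 52], [0, 0, -0.164], 85], [[-388, -67, 58], [0, 0, -0.182], 85], [[-425, -73, 63], [-0.002, 0, -0.2], 85], [[-425, -73, 63], [-0.002, 0, -0.2], 85]]'

```text
clock: 1.1
eef_pos: [0.527, 0.296, 0.2376]
tool_rot: [0.036, 0.999, -0.001, 0.0]
ft_force: [-0.9, 1.1, -0.0]
grip_width: 0.085
```

```bash
python3 - <<'E'
from h import *
from workcell import camera,bot
import cv2
go((.522,.300,.24),-3.8)
c=get_calibration('wrist');im=camera('wrist')
np.save('wc1.npy',c,allow_pickle=True)
cv2.imwrite('pics/w1.png',cv2.convertScaleAbs(cv2.resize(im[:,:,::-1],(768,576),interpolation=cv2.INTER_CUBIC),alpha=1.5))
a=np.radians(-3.8)
for s,t in[(1,1),(1,-1),(-1,-1),(-1,1)]:
    print((pix((.5266+s*.06*np.cos(a)-t*.026*np.sin(a),.2999+s*.06*np.sin(a)+t*.026*np.cos(a),.042),c)*1.5).round(0))
print(bot.tips_ahead)
E
```

```text
shift [ 5.2  3.6 -2.4] turn [-0.0024  0.0004 -0.0061] joints [ 0.51  0.48  0.18  1.27 -0.    0.59] F [-0.9  1.1 -0. ]
[426. 366.]
[349. 366.]
[344. 184.]
[431. 184.]
0.0726
```

View pics/w1.png

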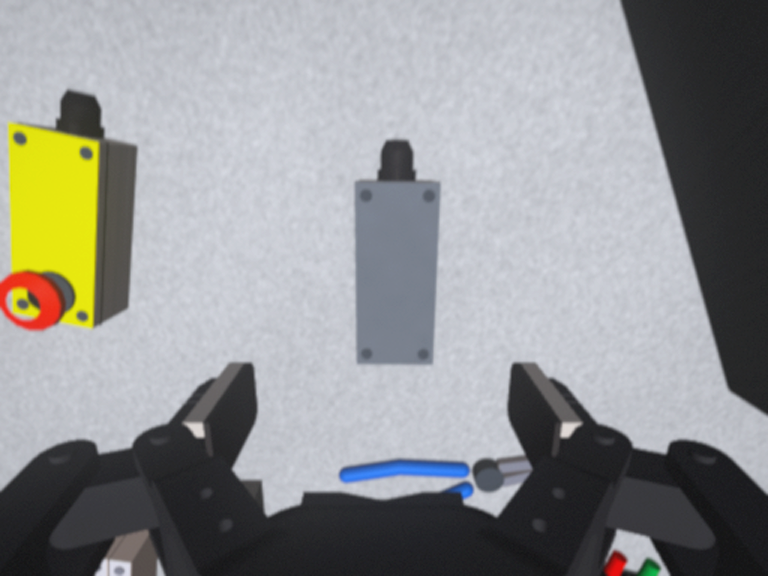

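The wrist view shows the box lid at corners (357,364), (434,364), (440,181) and (355,182), with the gland toward the camera top.

```bash
python3 - <<'E'
from h import *
c=np.load('wc1.npy',allow_pickle=True).item()
# image right = +y
B=[w((u/1.5-.17,v/1.5-.17),.042,c) for u,v in[(434,364),(357,364),(355,182),(440,181)]]
r=rect(B,120,52);print(r)
from workcell import readout
o=readout.get_obs();print(o['clock'],o['eef_pos'])
yaw=(r[1]*2+r[2])/3
go((r[0][0]-.004,r[0][1],.09),yaw)
E
```

```text
(array([0.5252, 0.3056]), np.float64(-4.12), np.float64(-3.71), np.float64(119.86809144334839), np.float64(51.54714152193762))
1.15 [0.52438    0.29742384 0.23808769]
shift [  3.4   8.2 148.1] turn [-0.0016 -0.0021 -0.0016] joints [ 0.52  0.48  0.18  1.27 -0.    0.59] F [ 0.1 -0.1 -0. ]
```

>>> send_rows --moves '[[[3, 6, 38], [0, 0, 0], 85], [[3, 6, 76], [0, 0, 0], 85], [[3, 6, 110], [0, 0, 0], 85], [[3, 6, 135], [0, 0, 0], 85], [[3, 6, 150], [0, 0, 0], 85], [[3, 6, 154], [0, 0, 0], 85], [[3, 6, 154], [0, 0, 0], 85], [[3, 6, 154], [0, 0, 0], 60], [[3, 6, 154], [0, 0, 0], 45], [[3, 6, 154], [0, 0, 0], 40], [[3, 6, 154], [0, 0, 0], 40], [[3, 6, 154], [0, 0, 0], 40]]'

```text
clock: 2.15
eef_pos: [0.5226, 0.3043, 0.0863]
tool_rot: [0.036, 0.999, 0.001, 0.001]
ft_force: [-0.3, 1.1, 6.8]
grip_width: 0.0508
```

>>> send_rows --moves '[[[0, 0, 0], [0, 0, 0], 40], [[0, 0, 0], [0, 0, 0], 40], [[0, 0, 0], [0, 0, 0], 40], [[0, 0, 0], [0, 0, 0], 40]]'

```text
clock: 2.48
eef_pos: [0.5225, 0.3041, 0.0863]
tool_rot: [0.036, 0.999, 0.0, 0.0]
ft_force: [0.6, 0.4, 1.4]
grip_width: 0.0509
```

>>> send_rows --moves '[[[0, 0, -20], [0, 0, 0], 40], [[0, 0, -55], [0, 0, 0], 40], [[0, 0, -90], [0, 0, 0], 40], [[0, 0, -115], [0, 0, 0], 40], [[0, 0, -115], [0, 0, 0], 40], [[0, 0, -115], [0, 0, 0], 40]]'

```text
clock: 2.98
eef_pos: [0.5231, 0.3043, 0.2024]
tool_rot: [0.036, 0.999, 0.001, 0.002]
ft_force: [-0.4, -0.3, -3.6]
grip_width: 0.0513
```

```bash
python3 - <<'E'
from h import *
go((.481,-.154,.2),14.8)
E
```

```text
shift [   9.3 -460.2    1.2] turn [ 0.002   0.0039 -0.3296] joints [0.53 0.5  0.12 1.18 0.   0.6 ] F [-0.4 -0.3 -3.6]
```

>>> send_rows --moves '[[[0, -10, 0], [0, 0, -0.01], 40], [[1, -35, 0], [0, 0, -0.03], 40], [[1, -65, 0], [0, 0, -0.05], 40], [[2, -95, 0], [0, 0, -0.07], 40], [[3, -125, 0], [0, 0, -0.09], 40], [[3, -155, 0], [0, 0, -0.11], 40], [[4, -185, 0], [0, 0, -0.13], 40], [[4, -215, 0], [0, 0, -0.15], 40], [[5, -245, 0], [0, 0, -0.17], 40], [[6, -275, 0], [0, 0, -0.19], 40], [[6, -300, 0], [0, 0, -0.21], 40], [[6, -310, 0], [0, 0, -0.22], 40]]'

```text
clock: 3.98
eef_pos: [0.4922, -0.008, 0.1988]
tool_rot: [-0.073, 0.997, 0.0, -0.001]
ft_force: [0.0, 0.4, -3.8]
grip_width: 0.0509
```

```bash
python3 - <<'E'
from h import *
go((.481,-.154,.2),14.8)
E
```

```text
shift [  32.3 -142.8   -1.2] turn [ 0.0011 -0.0025 -0.1122] joints [-0.02  0.3  -0.2   1.07  0.   -0.16] F [ 0.   0.4 -3.8]
```

>>> send_rows --moves '[[[4, -15, 0], [0, 0, -0.01], 40], [[9, -40, 0], [0, 0, -0.03], 40], [[15, -68, 0], [0, 0, -0.05], 40], [[21, -96, 0], [0, 0, -0.075], 40], [[27, -122, 0], [0, 0, -0.1], 40], [[31, -138, 0], [0, 0, -0.11], 40], [[32, -143, 0], [0, 0, -0.112], 40], [[32, -143, 0], [0, 0, -0.112], 40], [[32, -143, 0], [0, 0, -0.112], 40], [[32, -143, 0], [0, 0, -0.112], 40]]'

```text
clock: 4.82
eef_pos: [0.4807, -0.1532, 0.1978]
tool_rot: [-0.129, 0.992, 0.001, -0.002]
ft_force: [0.2, 0.4, -3.7]
grip_width: 0.0509
```

```bash
python3 - <<'E'
from h import *
from workcell import camera
import cv2
o=__import__('workcell').readout.get_obs();print(o['eef_pos'])
go((.481,-.154,.2),14.8)
c=get_calibration('wrist');im=camera('wrist');cs=get_calibration('scene');s=camera('scene')
np.save('wc2.npy',c,allow_pickle=True)
A=cv2.resize(im[:,:,::-1],(512,384));print((cs['fx']))
p=pix((.5,-.13,.05),cs).astype(int);print(p)
B=cv2.resize(s[max(p[1]-64,0):p[1]+64,p[0]-48:p[0]+48,::-1],(288,384),interpolation=cv2.INTER_CUBIC)
cv2.imwrite('pics/w2.png',cv2.convertScaleAbs(np.hstack([A,B]),alpha=1.5))
E
```

```text
[ 0.48070087 -0.15322657  0.19780511]
shift [-0.1 -0.8 -2.2] turn [ 0.0028 -0.0041  0.0007] joints [-0.31  0.33 -0.17  1.08  0.   -0.57] F [ 0.2  0.4 -3.7]
364.0530792828148
[228 202]
```

View pics/w2.png

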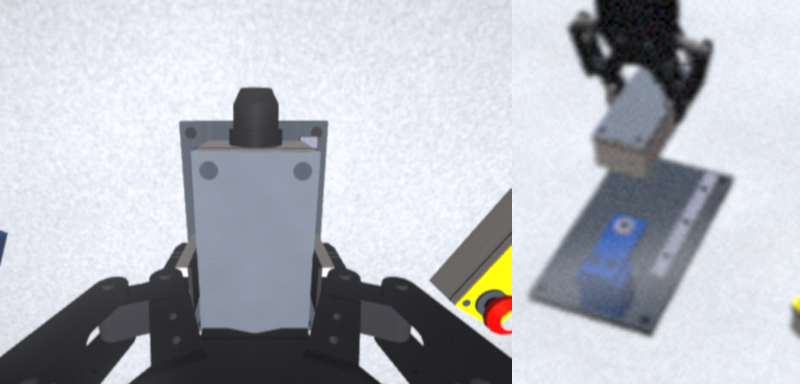

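The box is held straight. The plate's rear corners are at (180,121) and (328,121), and the lid's rear edge runs from (192,151) to (322,151), parallel to the plate.

```bash
python3 - <<'E'
from h import *
c=np.load('wc2.npy',allow_pickle=True).item()
A=w((180,121),.012,c);B=w((328,121),.012,c);f=w((316,137),.022,c)
P=w((192,151),.1535,c);Q=w((322,151),.1535,c)
for n,a,b in(('plate',A,B),('box',P,Q)):
    d=b-a;print(n,a.round(4),b.round(4),np.linalg.norm(d)*1e3,np.degrees(np.arctan2(-d[0],d[1])))
d=(B-A)[:2];a=np.arctan2(-d[0],d[1]);R=np.array([[np.cos(a),-np.sin(a)],[np.sin(a),np.cos(a)]])
m=(A+B)[:2]/2
cor=m+R@[.175,.04];print('corner',cor)
for n,p in(('boxrear',(P+Q)/2),('fence',f),('tcp',np.array([.4807,-.1532]))):print(n,(R.T@(p[:2]-cor)*1e3).round(1))
E
```

```text
plate [ 0.4359 -0.2305  0.012 ] [ 0.4028 -0.1066  0.012 ] 128.30317206702614 14.92552099073789
box [ 0.4329 -0.191   0.1535] [ 0.4195 -0.1408  0.1535] 51.936873374005245 14.902225637072354
corner [ 0.57814495 -0.08482716]
boxrear [-167.7  -39.2]
fence [-162.2   12.4]
tcp [-111.8  -41. ]
```

>>> send_rows --moves '[[[0, 0, 20], [0.003, -0.004, 0], 40], [[0, 0, 45], [0.003, -0.004, 0], 40], [[0, 0, 65], [0.003, -0.004, 0], 40], [[0, 0, 80], [0.003, -0.004, 0], 40], [[0, 0, 90], [0.003, -0.004, 0], 40], [[0, 0, 94], [0.003, -0.004, 0], 40], [[0, 0, 95], [0.003, -0.004, 0], 40], [[0, 0, 95], [0.003, -0.004, 0], 40], [[0, 0, 95], [0.003, -0.004, 0], 40]]'

```text
clock: 5.67
eef_pos: [0.4817, -0.1531, 0.1044]
tool_rot: [-0.13, 0.992, -0.001, 0.001]
ft_force: [-0.1, -0.1, -2.9]
grip_width: 0.051
```

>>> send_rows --moves '[[[0, 0, 1], [0, 0, 0], 40], [[0, 0, 2], [0, 0, 0], 40], [[0, 0, 3], [0, 0, 0], 40], [[0, 0, 4], [0, 0, 0], 40], [[0, 0, 4], [0, 0, 0], 40]]'

```text
clock: 6.08
eef_pos: [0.4816, -0.1531, 0.1003]
tool_rot: [-0.13, 0.992, -0.001, 0.001]
ft_force: [0.3, 0.1, -2.8]
grip_width: 0.0509
```

>>> send_rows --moves '[[[0, 0, 0.7], [0, 0, 0], 40], [[0, 0, 1.4], [0, 0, 0], 40], [[0, 0, 2.1], [0, 0, 0], 40], [[0, 0, 2.8], [0, 0, 0], 40], [[0, 0, 2.8], [0, 0, 0], 40]]'

```text
clock: 6.5
eef_pos: [0.4816, -0.1531, 0.0983]
tool_rot: [-0.13, 0.992, -0.001, 0.002]
ft_force: [-1.2, 0.0, 6.2]
grip_width: 0.0508
```

>>> send_rows --moves '[[[-3, 1, 0.4], [0, 0, 0], 40], [[-7, 2, 0.4], [0, 0, 0], 40], [[-11, 3, 0.4], [0, 0, 0], 40], [[-15, 4, 0.4], [0, 0, 0], 40], [[-19, 5, 0.4], [0, 0, 0], 40], [[-23, 6, 0.4], [0, 0, 0], 40], [[-27, 7, 0.4], [0, 0, 0], 40], [[-31, 8, 0.4], [0, 0, 0], 40], [[-35, 9, 0.4], [0, 0, 0], 40], [[-38, 10, 0.4], [0, 0, 0], 40], [[-40, 10, 0.4], [0, 0, 0], 40], [[-40, 10, 0.4], [0, 0, 0], 40]]'

```text
clock: 7.5
eef_pos: [0.5186, -0.1328, 0.0983]
tool_rot: [-0.13, 0.992, -0.001, 0.002]
ft_force: [-1.8, -0.1, 4.8]
grip_width: 0.0512
```

```bash
cat > s.py <<'E'
from h import *
from workcell import readout
o=readout.get_obs();R=Ro.from_quat(o['tool_rot']).inv()
J=Ro.from_euler('z',14.9,degrees=True).inv()
print('F jig',J.apply(o['ft_force']).round(1),'T jig',J.apply(o['ft_torque']).round(2),'tcp rel corner',(J.apply(o['eef_pos']-np.array([.5783,-.086,.012]))*1e3).round(1))
go(o['eef_pos'],14.9)
E
python3 s.py
```

```text
F jig [-1.8  0.4  4.8] T jig [0.2  0.45 0.01] tcp rel corner [-69.8 -29.8  86.3]
shift [0. 0. 0.] turn [-0.0022  0.0037  0.0005] joints [-0.25  0.48 -0.22  0.86 -0.   -0.51] F [-1.8 -0.1  4.8]
```

>>> send_rows --moves '[[[0, 1, 0.4], [0, 0, 0], 40], [[0, 2, 0.4], [0, 0, 0], 40], [[0, 3, 0.4], [0, 0, 0], 40], [[0, 4, 0.4], [0, 0, 0], 40], [[0, 4, 0.4], [0, 0, 0], 40]]'

```text
clock: 7.92
eef_pos: [0.5186, -0.129, 0.0984]
tool_rot: [-0.13, 0.991, -0.001, 0.003]
ft_force: [1.8, -2.2, 4.0]
grip_width: 0.0509
```

```bash
python3 s.py
```

```text
F jig [ 1.2 -2.6  4. ] T jig [-0.39 -0.03  0.07] tcp rel corner [-68.7 -26.2  86.4]
shift [0. 0. 0.] turn [-0.0034  0.006   0.0008] joints [-0.24  0.48 -0.22  0.86 -0.   -0.5 ] F [ 1.8 -2.2  4. ]
```

>>> send_rows --moves '[[[-1, 0.5, 0.4], [0, 0, 0], 40], [[-2, 0.8, 0.4], [0, 0, 0], 40], [[-3, 1, 0.4], [0, 0, 0], 40], [[-4, 1, 0.4], [0, 0, 0], 40], [[-5, 1, 0.4], [0, 0, 0], 40], [[-5, 1, 0.4], [0, 0, 0], 40]]'

```text
clock: 8.42
eef_pos: [0.5222, -0.1278, 0.0984]
tool_rot: [-0.13, 0.992, -0.003, 0.002]
ft_force: [-3.1, -5.3, 8.1]
grip_width: 0.051
```

```bash
python3 s.py
```

```text
F jig [-4.4 -4.3  8.1] T jig [-0.6   1.12  0.3 ] tcp rel corner [-64.9 -26.   86.4]
shift [0. 0. 0.] turn [-0.0055  0.0032  0.0004] joints [-0.24  0.49 -0.21  0.87 -0.   -0.5 ] F [-3.1 -5.3  8.1]
```

>>> send_rows --moves '[[[-0.7, 0.8, 0.5], [0, 0, 0], 40], [[-1.4, 0.9, 0.5], [0, 0, 0], 40], [[-2, 1, 0.5], [0, 0, 0], 40], [[-2, 1, 0.5], [0, 0, 0], 40], [[-2, 1, 0.5], [0, 0, 0], 40]]'

```text
clock: 8.83
eef_pos: [0.5229, -0.1275, 0.0985]
tool_rot: [-0.13, 0.992, -0.004, 0.001]
ft_force: [-5.3, -4.8, 9.9]
grip_width: 0.0514
```

```bash
python3 s.py
```

```text
F jig [-6.3 -3.3  9.9] T jig [-0.68  1.15  0.35] tcp rel corner [-64.2 -25.8  86.5]
shift [0. 0. 0.] turn [-0.0077  0.0007  0.    ] joints [-0.24  0.49 -0.21  0.87 -0.01 -0.5 ] F [-5.3 -4.8  9.9]
```

>>> send_rows --moves '[[[-1.5, 1, 0.8], [-0.006, 0, 0], 40], [[-2.5, 2, 1], [-0.006, 0, 0], 40], [[-3.5, 2.5, 1], [-0.006, 0, 0], 40], [[-3.5, 2.5, 1], [-0.006, 0, 0], 40], [[-3.5, 2.5, 1], [-0.006, 0, 0], 40], [[-3.5, 2.5, 1], [-0.006, 0, 0], 40]]'

```text
clock: 9.33
eef_pos: [0.5233, -0.1273, 0.0984]
tool_rot: [-0.129, 0.992, -0.004, -0.002]
ft_force: [-10.5, -12.5, 13.8]
grip_width: 0.0508
```

```bash
python3 s.py; python3 - <<'E'
from h import *
from workcell import camera
import cv2
c=get_calibration('wrist');im=camera('wrist');cs=get_calibration('scene');s=camera('scene')
np.save('wc3.npy',c,allow_pickle=True)
A=cv2.resize(im[:,:,::-1],(512,384))
p=pix((.53,-.12,.05),cs).astype(int);print(p)
B=cv2.resize(s[p[1]-48:p[1]+48,p[0]-36:p[0]+36,::-1],(288,384),interpolation=cv2.INTER_CUBIC)
cv2.imwrite('pics/w3.png',cv2.convertScaleAbs(np.hstack([A,B]),alpha=1.5))
E
```

```text
F jig [-13.3  -9.4  13.8] T jig [-1.57  2.11  0.67] tcp rel corner [-63.8 -25.8  86.4]
shift [0. 0. 0.] turn [-0.0079 -0.0057 -0.0014] joints [-0.23  0.49 -0.2   0.88 -0.01 -0.49] F [-10.5 -12.5  13.8]
[224 210]
```

View pics/w3.png

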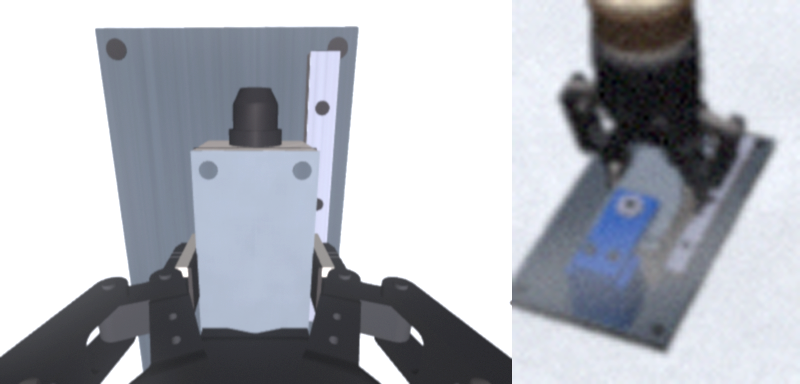

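Both views show the box under the blue arm, lid up, gland at the open end, with its side along the fence at (315,150). The positive yaw torque suggests it touches the fence only at the rear, so I'll add a small turn counter-clockwise and press more.

>>> send_rows --moves '[[[-1.5, 1.5, 1.5], [-0.006, -0.004, -0.006], 40], [[-2.5, 2.5, 1.5], [-0.01, -0.008, -0.012], 40], [[-3.5, 3, 1.8], [-0.014, -0.01, -0.015], 40], [[-3.5, 3, 1.8], [-0.014, -0.01, -0.015], 40], [[-3.5, 3, 1.8], [-0.014, -0.01, -0.015], 40], [[-3.5, 3, 1.8], [-0.014, -0.01, -0.015], 40]]'

```text
clock: 9.93
eef_pos: [0.5233, -0.1276, 0.0983]
tool_rot: [-0.134, 0.991, -0.001, -0.001]
ft_force: [-12.2, -12.8, 18.1]
grip_width: 0.0512
```

```bash
python3 s.py
```

```text
F jig [-15.1  -9.2  18.1] T jig [-1.9   2.79 -0.28] tcp rel corner [-63.8 -26.1  86.3]
shift [0. 0. 0.] turn [-0.0017 -0.0025  0.0084] joints [-0.24  0.49 -0.2   0.88 -0.   -0.51] F [-12.2 -12.8  18.1]
```

>>> send_rows --moves '[[[-2, 2, 1.5], [-0.005, -0.005, 0], 40], [[-3.5, 3, 2], [-0.008, -0.008, 0], 40], [[-3.8, 3.5, 2.2], [-0.008, -0.008, 0], 40], [[-3.8, 3.5, 2.2], [-0.008, -0.008, 0], 40], [[-3.8, 3.5, 2.2], [-0.008, -0.008, 0], 40], [[-3.8, 3.5, 2.2], [-0.008, -0.008, 0], 40], [[-3.8, 3.5, 2.2], [-0.008, -0.008, 0], 40]]'

```text
clock: 10.52
eef_pos: [0.5232, -0.1275, 0.0983]
tool_rot: [-0.132, 0.991, -0.001, -0.001]
ft_force: [-14.7, -14.2, 22.5]
grip_width: 0.0513
```

```bash
python3 s.py; python3 - <<'E'
from h import *
from workcell import camera
import cv2
im=camera('wrist')
A=cv2.resize(im[120:340,140:400,::-1],None,fx=3,fy=2.7,interpolation=cv2.INTER_CUBIC)
np.save('wc4.npy',get_calibration('wrist'),allow_pickle=True)
cv2.imwrite('pics/w4.png',cv2.convertScaleAbs(A,alpha=1.2))
E
```

```text
F jig [-17.9 -10.   22.5] T jig [-1.83  3.25  0.37] tcp rel corner [-63.9 -26.   86.3]
shift [0. 0. 0.] turn [-0.0022 -0.002   0.005 ] joints [-0.24  0.49 -0.2   0.88 -0.   -0.5 ] F [-14.7 -14.2  22.5]
```

View pics/w4.png

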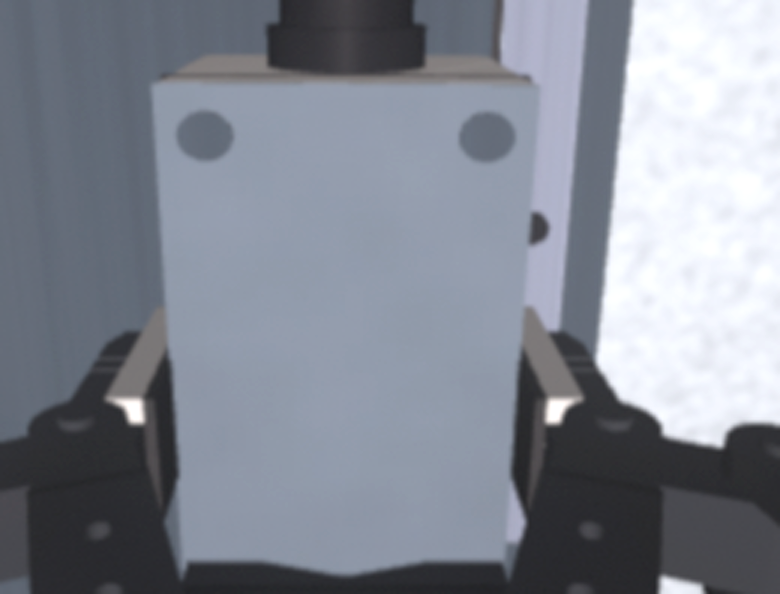

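The crop shows the box side along the fence, with the lid corners at (152,84) and (538,84). The torque has swung back positive, so I'll take an in-between turn and then measure the relative yaw from image edges.

>>> send_rows --moves '[[[-2, 2, 1.5], [-0.006, -0.005, -0.003], 40], [[-3.5, 3, 2], [-0.009, -0.008, -0.007], 40], [[-3.8, 4, 2.4], [-0.009, -0.008, -0.007], 40], [[-3.8, 4, 2.4], [-0.009, -0.008, -0.007], 40], [[-3.8, 4, 2.4], [-0.009, -0.008, -0.007], 40], [[-3.8, 4, 2.4], [-0.009, -0.008, -0.007], 40], [[-3.8, 4, 2.4], [-0.009, -0.008, -0.007], 40]]'

```text
clock: 11.15
eef_pos: [0.5232, -0.1275, 0.0983]
tool_rot: [-0.133, 0.991, -0.001, -0.0]
ft_force: [-14.2, -14.8, 23.7]
grip_width: 0.0509
```

```bash
python3 s.py; cat > m.py <<'E'
from h import *
from workcell import camera
import cv2,sys
c=get_calibration('wrist');im=camera('wrist');cv2.imwrite(sys.argv[1],im[:,:,::-1])
g=cv2.GaussianBlur(im.astype(np.float32).mean(2),(0,0),1)
def edge(p,q,z,h=5,n=40):  # subpixel max-gradient near segment p-q -> world yaw of the line, mod 90
    p,q=np.array(p,float),np.array(q,float);t=(q-p)/np.linalg.norm(q-p);m=np.array([-t[1],t[0]]);s=np.arange(-h,h+.01,.2);pts=[]
    for k in np.linspace(.05,.95,n):
        l=p+k*(q-p)+s[:,None]*m
        v=cv2.remap(g,l[:,0].astype(np.float32),l[:,1].astype(np.float32),cv2.INTER_LINEAR).ravel()
        d=np.abs(np.gradient(v))**2;j=d.argmax();d[np.abs(np.arange(len(d))-j)>8]=0;pts.append(p+k*(q-p)+(d*s).sum()/d.sum()*m)
    W=np.array([w(x,z,c)[:2] for x in pts])
    for _ in range(3):
        f=W-W.mean(0);v=np.linalg.svd(f)[2][0];r=np.abs(f@[-v[1],v[0]]);W=W[r<=max(2*np.median(r),2e-4)]
    a=np.degrees(np.arctan2(v[1],v[0]));return round((a+45)%90-45,2),round(np.median(r)*1e3,2),len(W),W.mean(0).round(4)
E_={'plate rear':((105,29),(350,29),.012),'plate left':((97,32),(128,240),.012),'plate right':((357,32),(344,230),.012),'fence face':((309.5,55),(306,138),.022),
'lid rear':((195,151),(315,151),.054),'lid left':((191,155),(200,300),.054),'lid right':((319,155),(312,225),.054)}
for k,(p,q,z) in E_.items():print(k,edge(p,q,z))
E
python3 m.py pics/w5.png
```

```text
F jig [-17.5 -10.7  23.7] T jig [-2.01  3.37 -0.02] tcp rel corner [-63.9 -25.9  86.3]
shift [0. 0. 0.] turn [-0.0027 -0.0011  0.0069] joints [-0.24  0.49 -0.2   0.87 -0.   -0.5 ] F [-14.2 -14.8  23.7]
plate rear (np.float64(15.26), np.float64(0.02), 40, array([ 0.4195, -0.1691]))
plate left (np.float64(15.3), np.float64(0.04), 40, array([ 0.4895, -0.2173]))
plate right (np.float64(15.06), np.float64(0.03), 40, array([ 0.4522, -0.0936]))
fence face (np.float64(15.2), np.float64(0.08), 40, array([ 0.4412, -0.1222]))
lid rear (np.float64(15.59), np.float64(0.42), 40, array([ 0.4683, -0.1418]))
lid left (np.float64(15.51), np.float64(0.06), 39, array([ 0.5085, -0.1577]))
lid right (np.float64(15.04), np.float64(0.04), 35, array([ 0.478 , -0.1123]))
```

Yaw torque is now about 0. Lid edges lie within about 0.1° of the jig edges on average. The lid side is in plane with the fence face to 0.1 mm, and the rear edge is 54.3 mm from the plate end (55 expected). Handing in while pressing.

```bash
python3 s.py; python3 -c "
from workcell import order;print(order.job_done())"
```

```text
F jig [-16.6 -11.1  24.3] T jig [-2.04  3.37 -0.04] tcp rel corner [-63.9 -25.9  86.3]
shift [0. 0. 0.] turn [-0.0027 -0.0012  0.0069] joints [-0.24  0.49 -0.2   0.87 -0.   -0.5 ] F [-13.2 -15.   24.3]
the job is handed in; nothing more can be done
None
```

I gripped the larger grey-lidded box across its width, set it on the jig base lid up with the gland at the open end, and slid it under the blue arm into the corner. I handed the job in at about 11.2 s, with the gripper still holding it there. No other object was touched on purpose; I took no final picture of the rest of the bench.

Last checks before handing in:
- **Push:** about 17 N into the end stop, 11 N into the side fence and 24 N down. The yaw torque was about 0.
- **Side fence:** the lid side lies in the plane of the fence face to about 0.1 mm.
- **End stop:** the lid's rear edge measured 54.3 mm from the plate's open end, against 55 mm expected. That is within camera error, so contact rests mainly on the force and on the box no longer moving.
- **Alignment:** the box is within about 0.1° of the jig on average. The single lid edges scattered more (15.0 to 15.6° against 15.2° for the jig).
- **Flatness:** the tool tilt is under 0.2°. I inferred that the box lies flat from this and the down force, and did not see it directly.

One earlier check disagreed: the first wrist view put the box about 6 mm to the side of where the top view had it, because the arm was still settling. The grasp was not affected.

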